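# Hold the stop collar on the spindle's set-screw flat

## Task

The upright spindle in the bench stand has a milled flat near its top: grip the spindle above the collar, turn it until your fingers feel the flat and the flat squarely faces the hex-key guide tube, with the stop collar still down on its shoulder. Then, keeping the spindle there, grip the collar, raise it on the spindle and turn it so that its set screw is level with the middle of the flat and points straight at the guide tube. Finish still gripping the collar there, held up by your fingers alone and kept still for the set screw to be tightened, and leave everything else on the bench where it is.

Things in the scene. Friction and masses are not known exactly. Their poses are not given: they have to be found in the camera images.
- stand: Fixed stand (mm): base plate 150 x 120 x 14, white housing of radius 44 up to z 60, then a neck of radius 18 up to z 100; the neck's top is the shoulder the collar rests on. Origin: spindle axis at bench height, z up. +x points from the spindle to the guide.
- guide (a point): Near mouth of the hex-key guide tube, stand frame (82, 0, 131) mm. Tube of radius 8 along the stand's x from x 82 to 116, top at z 139, on a post 14 x 18 mm at x 88 to 102.
- shaft: Steel spindle, dia 24 mm, top at z 142. Turns about the stand's z either way, no end stop in reach, stiff (0.06 N m), stays where left. D-shaped from z 120 to 142 with one flat facing its +x: gripped flat to back it is 20 mm, and closing pads near the flat turn it to lie on them. Origin on its axis at bench height. Starts with the flat 0.6 rad to half a turn from the guide.
- flat (a point): Middle of the flat's face (17.9 wide, 22 high), shaft frame (8, 0, 131) mm, 8 mm from the axis
- collar: Loose blackened ring round the spindle, outer dia 50, bore 28 (2 mm play all round), 16 high, 0.10 to 0.21 kg, lying on the shoulder. Origin: centre of its underside (z 100 mm at the start; z 123 with the screw at mid flat). Set screw at its +x, starting within 1.2 rad of the guide's direction; its +y and -y sides are clear to grip.
- setscrew (a point): Outer end of the set screw, a steel socket head of dia 10 sticking 10 mm out of the rim: collar frame (35, 0, 8) mm
- spare_collar: bystander: larger blackened ring, outer dia 68, bore 42, 18 high, lying on the bench by the stand; origin centre of underside
- test_block: bystander: polished steel disc, dia 64, 14 high, on the bench by the stand; origin centre of underside
- anvil: bystander: blackened disc dia 60, 10 thick, with a 24 mm stub, 34 high in all; origin centre of underside
- hex_key: bystander: L-shaped bar 7 thick, legs 110 and 28, lying on the bench; origin at the middle of the long leg, which runs along its x
- oil_bottle: bystander: white bottle, dia 56, 150 high; origin centre of underside
- screwdriver: bystander: black-handled screwdriver 190 long lying on the bench
- test_block2: bystander: larger steel disc, dia 90, 18 high; origin centre of underside
- indenter_tray: bystander: grey divided tray 120 x 180 x 35; origin centre of underside

How it is judged:
By the outcome, as a careful person would: the job done as asked, in the order asked, and still so for the second after the job is handed in, while the arm keeps its last pose, push and grip.
It also fails if it takes over 64 s, if anything falls off the work surface, if the arm or the gripper's body presses on something with over 40 N, if the wrist force passes 120 N, or if a joint passes its speed limit or range.

## Robot

A 6-joint arm with a two-finger parallel gripper is mounted at the origin on the work surface. World frame = base frame: x ahead of the robot, y to its left, z up, the work surface at z = 0. Lengths are in m, angles in degrees, forces in N, time in s.
With the tool pointing down it reaches from about 0.35 to 0.875 m from the base axis. Payload 15.5 kg.
Tool frame: the origin (TCP) lies midway between the tips of the shut fingers; the grasp point (between the pads) lies 19 mm behind it (arm.tcp_to_grasp is the distance from the TCP to the grasp point, in m); z points along the fingers, y is the line along which they close (so a half turn about z gives the same grasp; the last joint's range is limited). The gripper opens to 85 mm and grips with 20 to 120 N. Pads are 22 mm wide; open, the fingers measure 114 mm over their backs; the gripper's body (76 mm by 85 mm) begins 54 mm behind the grasp point. The pads swing forward as they close: fully open they stand 13 mm farther back than shut.
Start: joints at [-73.539, 28.281, 77.091, -0, 74.628, -5.472], TCP at [0.233, -0.58, 0.231] pointing down, gripper open.
Joint ranges: [-166.48, 166.48], [-47.26, 123.95], [12.59, 153.08], [-70.14, 250.14], [6.76, 159.57], [-176.63, 176.63]. Speed limits (degrees/s): [108.29, 108.29, 147.25, 172.46, 172.46, 172.46].

## Interface

Orientations are given as a 3x3 rotation matrix whose columns are the frame's x, y, z axes.
In Python, from workcell import arm, capture, camera_info gives the robot as it stands (arm), with the cameras as plain functions.
- The arm moves only by the tool run_rows, called as name([rows], argument=value, ...), one row to a line, values as JSON. Schema: {"type":"object","properties":{"motion":{"type":"array","items":{"type":"array","items":{"type":"number"},"minItems":6,"maxItems":6},"minItems":1,"maxItems":12},"aperture":{"type":"number"},"grip_force":{"type":"number"},"only":{"type":"string"},"quiet":{"type":"boolean"},"lines":{"type":"string"}},"required":["motion"],"additionalProperties":false}. motion is a list of rows, 1 to 12 of them, each of 6 numbers: dx, dy, dz in m, then a rotation vector rx, ry, rz in degrees; each row is the pose to reach, as a shift and turn from the pose commanded when the call began, along the tool's axes at that moment; what a row does not reach only later rows make up. A row lasts 1/8 s, in which the tool goes at most 0.0625 m and 10.7 degrees, less where a joint would pass 70% of its speed; a pose out of reach is approached as far as the arm can. aperture is the opening from 0.0 (shut) to 1.0 (fully open), set as the call begins (left out keeps the last). The fingers move at their own pace and stop on an object; grip_force is the grip in N (left out, the last holds). Time passes only in rows, so rows that do not move let the fingers close. The tool returns the time, the measured TCP pose, the force, the opening and the grip force at its end. only (a regular expression) keeps the lines of the reply that match it, lines (a string "A,B") keeps lines A to B, and quiet returns only ok. Input that does not fit is refused with a message, and nothing moves.
- arm.read_state(): the state, without advancing time (a new reading comes with each control period).
- capture(name): name is "side" or "top" or "wrist"; returns the picture (384x512x3 uint8, red, green, blue); there is no depth.
- camera_info(name): a dict with "intrinsics" (3x3 intrinsics, pixels), "eye" and "rotation" of the camera in the world. Camera axes: x right, y up, looking along -z (the intrinsics and any distortion apply to the point x, -y, -z); pixel columns grow to the right and rows downward; lengths in m; the calibration is good to about 2 mm. A picture is of the moment at which its call begins: read the wrist's pose just before it. camera_info takes no time and is no camera call; for the wrist camera it gives the pose at the moment of the call.
- arm.close_job(): hands the job in; it is judged then, once.
The state is a dict: "clock": time; "q": joint angles; "qvel": joint speeds; "tau": joint torques, N m; "position": TCP position; "orientation": TCP orientation; "force": force on the tool from outside, world axes, zero at the start; "wrist_torque": the same for the moment, N m; "grip_width": opening from 0.0 (shut) to 1.0 (fully open); "finger_force": force on a finger pad.
Only numpy, scipy, OpenCV 4.12 (cv2) and the standard library are available. Lean on these libraries where they do the work, as an engineer would, in place of code of your own. Each camera call takes 0.05 s, during which the arm holds its last target. There are 200 camera calls.

## Working session

There is one attempt and no reset: what is moved stays moved. The work goes in short steps, Python scripts to look and compute and a tool call to move; the robot and the scene stay as the last step left them, time stands still between calls to the robot, and variables do not carry over. Pictures are saved under pics/ and viewed, at most 10 in all, crops included, and the job is handed in when it is done.

```bash
ls; mkdir -p pics
```

Create h.py:
```python
import numpy as np, cv2
from workcell import arm, capture, camera_info
def snap(name,fn=None):
    ci=camera_info(name); im=capture(name)
    if fn: cv2.imwrite('pics/'+fn,cv2.cvtColor(im,cv2.COLOR_RGB2BGR))
    return im,ci
def ray(ci,u,v):
    K=np.array(ci['intrinsics']); d=np.linalg.inv(K)@[u,v,1]
    d=np.array(ci['rotation'])@[d[0],-d[1],-d[2]]
    return np.array(ci['eye']),d/np.linalg.norm(d)
def onz(ci,u,v,z):
    e,d=ray(ci,u,v); return e+d*(z-e[2])/d[2]
def proj(ci,p):
    c=np.array(ci['rotation']).T@(np.array(p)-ci['eye']); K=np.array(ci['intrinsics'])
    q=K@[c[0],-c[1],-c[2]]; return q[:2]/q[2]
def tri(rays):
    A=0;b=0
    for e,d in rays:
        M=np.eye(3)-np.outer(d,d);A=A+M;b=b+M@e
    return np.linalg.solve(A,b)
```

Run:
```python
from h import *
ims=[]
for n in ("side","top","wrist"):
    im,ci=snap(n,n+'0.png'); print(n,{k:np.round(v,3).tolist() if not isinstance(v,str) else v for k,v in ci.items()})
s=arm.read_state(); print(s)
```

```text
pics
workcell.py
side {'intrinsics': [[457.029, 0.0, 253.849], [0.0, 457.029, 191.958], [0.0, 0.0, 1.0]], 'eye': [0.428, -1.21, 1.397], 'rotation': [[0.991, 0.107, -0.078], [-0.131, 0.715, -0.687], [-0.018, 0.691, 0.723]]}
top {'intrinsics': [[470.136, 0.0, 268.917], [0.0, 470.136, 189.926], [0.0, 0.0, 1.0]], 'eye': [0.437, 0.018, 1.579], 'rotation': [[-0.003, 0.997, -0.074], [-1.0, -0.003, -0.002], [-0.002, 0.074, 0.997]]}
wrist {'intrinsics': [[342.516, 0.0, 252.819], [0.0, 342.516, 193.794], [0.0, 0.0, 1.0]], 'eye': [0.306, -0.55, 0.373], 'rotation': [[0.374, 0.883, 0.284], [-0.927, 0.356, 0.114], [-0.0, -0.306, 0.952]]}
{'clock': 0.15, 'q': array([-7.35367831e+01,  2.83076681e+01,  7.71190344e+01,  1.45029941e-03,
        7.46283513e+01, -5.47373842e+00]), 'qvel': array([-0.07651787, -0.11956668, -0.08418457, -0.04469457, -0.03968868,
       -0.00574348]), 'tau': array([ 4.20495067e-03, -8.82543039e+01, -3.84061861e+01,  3.64880698e-04,
        7.14116715e-03, -3.95612221e-05]), 'position': array([ 0.23340289, -0.57948405,  0.23082645]), 'orientation': array([[ 9.27598012e-01,  3.73579799e-01, -2.48904031e-04],
       [ 3.73579864e-01, -9.27597555e-01,  9.28393307e-04],
       [ 1.15946214e-04, -9.54161320e-04, -9.99999538e-01]]), 'force': array([-0.7156999 , -0.47078638, -0.12353431]), 'wrist_torque': array([-0.00749473,  0.00352484,  0.04762518]), 'finger_force': 0.0, 'grip_width': 1.0004408258060626}
```

View pics/side0.png

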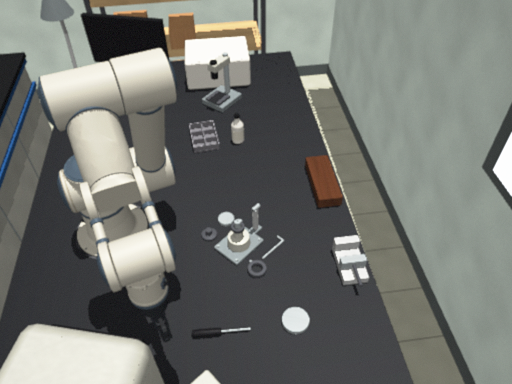

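View pics/top0.png

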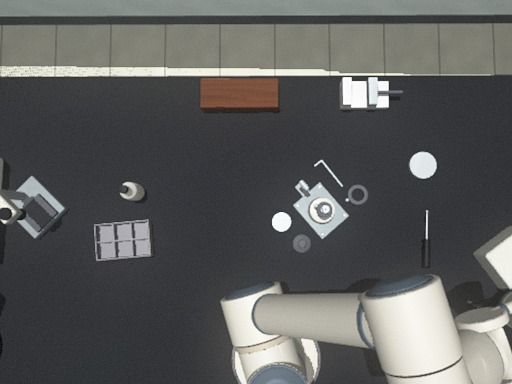

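The side view shows the stand near (239,240), with the guide post at (256,215). The top view shows the spindle near (322,209) and the guide near (303,188), towards +x+y. I'll zoom in on both.

Run:
```python
from h import *
t=cv2.imread('pics/top0.png')[165:250,270:370]; s=cv2.imread('pics/side0.png')[195:280,200:300]
o=np.vstack([cv2.resize(x,None,fx=7,fy=7*0.5*1.0 if 0 else 7,interpolation=cv2.INTER_CUBIC)[:, :] for x in (t,)])
o2=cv2.resize(s,None,fx=7,fy=7,interpolation=cv2.INTER_CUBIC)
cv2.imwrite('pics/z.png',cv2.resize(np.hstack([o,o2]),(800,340),interpolation=cv2.INTER_AREA))
ci=camera_info('top')
for uv,z in (((322,209),.142),((303,188),.139),((321,210),0)): print(onz(ci,*uv,z))
```

```text
[ 0.48498754 -0.14072034  0.142     ]
[ 0.54974823 -0.08342194  0.139     ]
[ 0.48634305 -0.15304989  0.        ]
```

View pics/z.png

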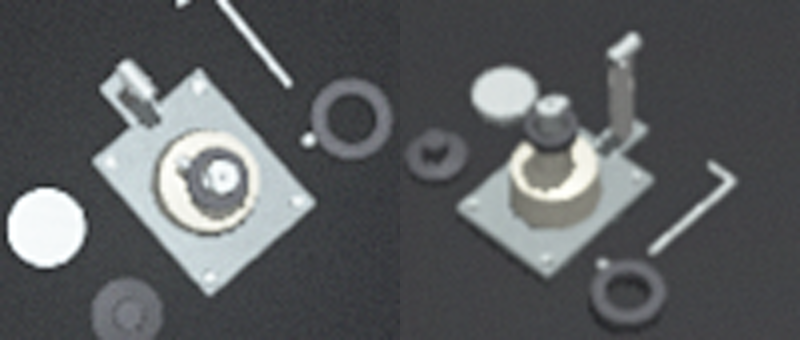

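The crop shows the spindle top at about (220,178), the collar around it with its screw to the upper left at (182,160), and the guide tube at (133,80). Next I'll move the wrist camera over the spindle.

run_rows([
  [0.03, -0.024, 0, 0, 0, 0],
  [0.07, -0.055, 0, 0, 0, 0],
  [0.11, -0.087, 0, 0, 0, 0],
  [0.15, -0.119, 0, 0, 0, 0],
  [0.19, -0.15, 0, 0, 0, 0],
  [0.23, -0.182, 0, 0, 0, 0],
  [0.27, -0.213, 0, 0, 0, 0],
  [0.31, -0.245, 0, 0, 0, 0],
  [0.35, -0.277, 0, 0, 0, 0],
  [0.38, -0.3, 0, 0, 0, 0],
  [0.395, -0.312, -0.007, 0, 0, 0],
  [0.395, -0.312, -0.007, 0, 0, 0],
])

```text
clock: 1.65
position: [0.4839, -0.1419, 0.2385]
orientation: [[0.927, 0.375, 0.0], [0.375, -0.927, -0.0], [0.0, 0.0, -1.0]]
force: [-0.9, -0.2, -0.5]
grip_width: 1.0
finger_force: 0.0
```

run_rows([
  [0, 0, 0, 0, 0, 0],
  [0, 0, 0, 0, 0, 0],
])

```text
clock: 1.9
position: [0.4829, -0.1435, 0.2381]
orientation: [[0.928, 0.373, -0.0], [0.373, -0.928, 0.0], [-0.0, -0.0, -1.0]]
force: [0.5, 0.1, -0.0]
grip_width: 1.001
finger_force: 0.0
```

Run:
```python
from h import *
im,ci=snap('wrist','w1.png'); np.savez('w1.npz',**{k:np.array(v) for k,v in ci.items()})
top,_=snap('top','top1.png')
```

```text
(no output)
```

View pics/w1.png

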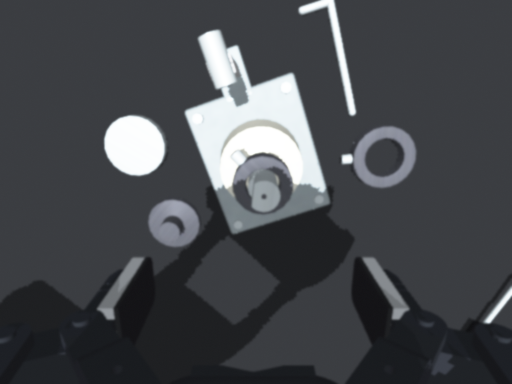

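The wrist view shows the spindle top at about (265,196), the set screw at (239,156) and the guide tube from (213,38) to (226,85). I'll zoom in on the spindle.

Run:
```python
from h import *
t=cv2.imread('pics/w1.png')[130:230,210:310]
t=np.clip(t.astype(float)*1.5,0,255).astype(np.uint8)
cv2.imwrite('pics/z1.png',cv2.resize(t,(600,600),interpolation=cv2.INTER_CUBIC))
```

```text
(no output)
```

View pics/z1.png

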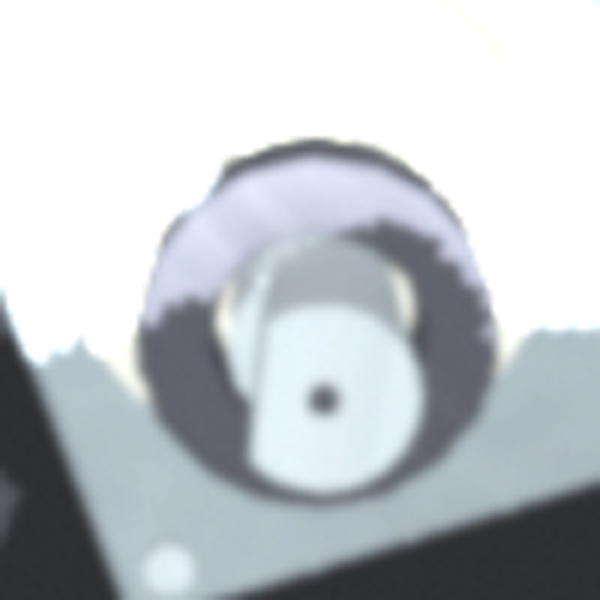

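The zoom shows the spindle's top face as a D. Its flat is on the image left, with the edge running from (268,310) to (250,470) and the centre dot at (323,400).

Add to h.py:
```python
def blob(im,u,v,r,bright=True):
    g=cv2.cvtColor(im,cv2.COLOR_RGB2GRAY).astype(float); u0,v0=int(round(u)),int(round(v))
    p=g[v0-r:v0+r+1,u0-r:u0+r+1]; p=p if bright else 255-p
    w=np.clip(p-(np.median(p)+p.max())/2,0,None); yy,xx=np.mgrid[-r:r+1,-r:r+1]
    return u0+(w*xx).sum()/w.sum(), v0+(w*yy).sum()/w.sum()
def ang(d): return np.degrees(np.arctan2(d[1],d[0]))
```

Run:
```python
from h import *
ci=dict(np.load('w1.npz')); im=cv2.cvtColor(cv2.imread('pics/w1.png'),cv2.COLOR_BGR2RGB)
B=[onz(ci,*blob(im,u,v,5),.015) for u,v in ((197,119),(287,88),(320,200),(239,226))]
print('bolts',np.round(B,4).tolist(),'centre',np.mean(B,0)); 
print('guide ang',ang(B[0]-B[3]),ang(B[1]-B[2]),ang(B[0]-B[1])-90,ang(B[3]-B[2])-90,[np.linalg.norm(B[i]-B[i-1]) for i in range(4)])
dot=blob(im,263.8,196.7,3,False); c=onz(ci,*dot,.142); a=onz(ci,254.7,181.7,.142); b=onz(ci,251.7,208.3,.142)
print('dot',dot,c,'flat',a,b,np.linalg.norm(a-b),ang(a-b),'mid dir',ang((a+b)/2-c),np.linalg.norm((a+b)/2-c))
print('tube',onz(ci,226,85,.131),onz(ci,213,38,.131),'ang',ang(onz(ci,213,38,.139)-onz(ci,226,85,.139)))
s=onz(ci,*blob(im,239,156,6),.108); print('screw',s,ang(s-c),np.linalg.norm((s-c)[:2]))
```

```text
bolts [[0.5024, -0.0728, 0.015], [0.5657, -0.146, 0.015], [0.4689, -0.229, 0.015], [0.406, -0.1554, 0.015]] centre [ 0.48575041 -0.15081764  0.015     ]
guide ang 40.57430066394423 40.638702433290554 40.84515334689618 40.550167152675044 [np.float64(0.12699729546980132), np.float64(0.0967063174809309), np.float64(0.12749532479145465), np.float64(0.09684855315873195)]
dot (np.float64(263.4913294797688), np.float64(196.19653179190752)) [ 0.4860261  -0.15019729  0.142     ] flat [ 0.49384663 -0.1400926   0.142     ] [ 0.47404568 -0.14570008  0.142     ] 0.0205796423068487 15.811725875332703 mid dir 105.90157804983963 0.0075914493075294525
tube [ 0.54812953 -0.0967543   0.131     ] [ 0.57286916 -0.07823245  0.131     ] ang 36.82114273014785
screw [ 0.4988453  -0.12341792  0.108     ] 64.41971644034562 0.02968950662167019
```

run_rows([
  [-0.03, 0.004, 0, 0, 0, 3],
  [-0.06, 0.0074, 0, 0, 0, 6],
  [-0.06, 0.0074, 0, 0, 0, 6],
  [-0.06, 0.0074, 0, 0, 0, 6],
  [-0.06, 0.0074, 0, 0, 0, 6],
], aperture=0.6)

```text
clock: 2.62
position: [0.431, -0.172, 0.2383]
orientation: [[0.961, 0.275, 0.0], [0.275, -0.961, -0.0], [0.0, 0.0, -1.0]]
force: [0.6, 0.2, 0.4]
grip_width: 0.6
finger_force: 0.0
```

Run:
```python
from h import *
im,ci=snap('wrist','w2.png'); np.savez('w2.npz',**{k:np.array(v) for k,v in ci.items()})
for p in ([.486,-.1502,.142],[.4988,-.1234,.108]): print(proj(ci,p))
u,v=proj(ci,[.486,-.1502,.142]); u=int(u);v=int(v); print(u,v)
cv2.imwrite('pics/z2.png',cv2.resize(cv2.cvtColor(im,cv2.COLOR_RGB2BGR)[max(v-60,0):v+60,u-70:u+70],None,fx=5,fy=5,interpolation=cv2.INTER_CUBIC))
```

```text
[244.97313035 114.51685638]
[216.38193969  84.10068401]
244 114
```

View pics/z2.png

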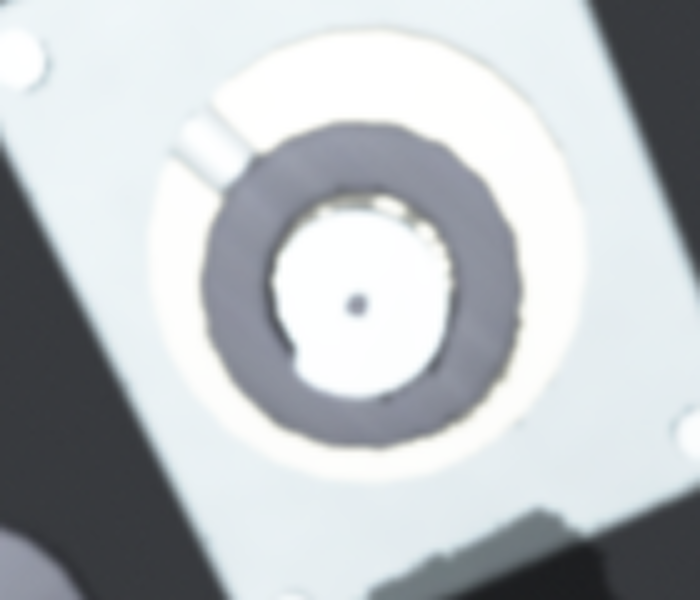

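The dot is at crop (357,305), very near its predicted place. The screw runs from the collar rim at (240,168) to its tip at (196,129), and the collar's centre is about (362,284).

Run:
```python
from h import *
c1=dict(np.load('w1.npz')); c2=dict(np.load('w2.npz'))
f=lambda x,y:(174+x/5-.4,54+y/5-.4)
print('top',tri([ray(c1,263.49,196.2),ray(c2,*f(357,305))]))
tip=onz(c2,*f(196,129),.108); root=onz(c2,*f(240,168),.109); cc=onz(c2,*f(362,284),.115)
print(tip,root,cc,'screw ang',ang(tip-root),ang(tip-cc),np.linalg.norm((tip-cc)[:2]))
print('scr z',tri([ray(c1,237,153.5),ray(c2,*f(196,129))]))
```

```bash
python3 -c "
from h import *
s=arm.read_state();R=s['orientation'];print(s['position'],R.T@(np.array([.486,-.1502,.119])-s['position']),ang(R[:,1]))"
```

```text
top [ 0.4859296  -0.15023884  0.14169488]
[ 0.50133155 -0.11997633  0.108     ] [ 0.49775034 -0.12783784  0.109     ] [ 0.48681962 -0.15019111  0.115     ] screw ang 65.5089633798019 64.34538805159828 0.03351908120601781
scr z [ 0.50190037 -0.12108813  0.11237225]
[ 0.43091026 -0.17190239  0.23821325] [ 0.0589263  -0.00569956  0.11921778] -74.02138799267034
```

run_rows([
  [0.03, -0.003, 0.01, 0, 0, 0],
  [0.059, -0.0057, 0.03, 0, 0, 0],
  [0.059, -0.0057, 0.055, 0, 0, 0],
  [0.059, -0.0057, 0.08, 0, 0, 0],
  [0.059, -0.0057, 0.1, 0, 0, 0],
  [0.059, -0.0057, 0.112, 0, 0, 0],
  [0.059, -0.0057, 0.1185, 0, 0, 0],
  [0.059, -0.0057, 0.1185, 0, 0, 0],
], aperture=0.6)

```text
clock: 3.68
position: [0.4857, -0.1504, 0.1198]
orientation: [[0.962, 0.275, -0.0], [0.275, -0.962, 0.0], [-0.0, -0.0, -1.0]]
force: [-0.5, 0.8, 0.5]
grip_width: 0.599
finger_force: 0.0
```

run_rows([
  [0, 0, 0, 0, 0, 0],
  [0, 0, 0, 0, 0, 0],
  [0, 0, 0, 0, 0, 0],
  [0, 0, 0, 0, 0, 0],
  [0, 0, 0, 0, 0, 0],
  [0, 0, 0, 0, 0, 0],
], aperture=0.0, grip_force=25)

```text
clock: 4.42
position: [0.4868, -0.1522, 0.1207]
orientation: [[0.962, 0.275, 0.003], [0.275, -0.962, -0.003], [0.002, 0.004, -1.0]]
force: [-1.8, -14.3, 1.8]
grip_width: 0.221
finger_force: 30.5
```

run_rows([
  [0, 0, 0, 0, 0, 0],
  [0, 0, 0, 0, 0, 0],
  [0, 0, 0, 0, 0, 0],
])

```text
clock: 4.8
position: [0.4868, -0.1521, 0.1207]
orientation: [[0.962, 0.275, 0.003], [0.275, -0.962, -0.003], [0.002, 0.004, -1.0]]
force: [0.5, -14.8, 1.3]
grip_width: 0.22
finger_force: 30.5
```

```bash
python3 -c "
from h import *
s=arm.read_state();print(s['grip_width']*85,s['wrist_torque'],s['q'])"
```

```text
18.710122263350584 [-2.1129916  -0.02872355  0.10823684] [-24.00604174  27.50090195 100.60124313  -0.11821083  51.68276791
  50.12077322]
```

The fingers stopped at about 19 mm rather than 24, so the pads are on the flat. I'll centre the grip on the D section (2 mm offset) and turn it by 65.3°.

run_rows([
  [0, 0.002, 0, 0, 0, 0],
  [0, 0.002, 0, 0, 0, 0],
  [-0.0003, 0.002, 0, 0, 0, 9],
  [-0.0006, 0.0019, 0, 0, 0, 18],
  [-0.0009, 0.0018, 0, 0, 0, 27],
  [-0.0012, 0.0016, 0, 0, 0, 36],
  [-0.0014, 0.0014, 0, 0, 0, 45],
  [-0.0016, 0.0012, 0, 0, 0, 54],
  [-0.0018, 0.0009, 0, 0, 0, 62],
  [-0.0018, 0.0008, 0, 0, 0, 65.3],
  [-0.0018, 0.0008, 0, 0, 0, 65.3],
  [-0.0018, 0.0008, 0, 0, 0, 65.3],
], aperture=0.0, grip_force=60)

```text
clock: 6.3
position: [0.4847, -0.1524, 0.1208]
orientation: [[0.651, -0.759, 0.002], [-0.759, -0.651, -0.001], [0.002, -0.0, -1.0]]
force: [-2.0, -4.6, 8.4]
grip_width: 0.217
finger_force: 59.1
```

run_rows([
  [0, 0, 0, 0, 0, 0],
  [0, 0, 0, 0, 0, 0],
])

```text
clock: 6.55
position: [0.4848, -0.1524, 0.1208]
orientation: [[0.651, -0.759, 0.002], [-0.759, -0.651, -0.001], [0.002, -0.0, -1.0]]
force: [-1.5, -4.9, 8.5]
grip_width: 0.215
finger_force: 59.1
```

```bash
python3 -c "
from h import *
s=arm.read_state();R=s['orientation'];print(s['grip_width']*85,s['force'],s['wrist_torque'],s['q'][5],ang(R[:,1])+180)"
```

```text
18.263258794289417 [-1.52243009 -4.91242575  8.46769643] [-0.6447017   0.28283549 -0.00237464] 115.22517557340102 40.6330366427606
```

run_rows([
  [0, 0, 0, 0, 0, 0],
  [0, 0, 0, 0, 0, 0],
  [0, 0, 0, 0, 0, 0],
  [0, 0, -0.02, 0, 0, 0],
  [0, 0, -0.06, 0, 0, 0],
  [0, 0, -0.1, 0, 0, 0],
  [0, 0, -0.12, 0, 0, 0],
  [0, 0, -0.12, 0, 0, -10],
], aperture=0.6)

```text
clock: 7.55
position: [0.4848, -0.1519, 0.2415]
orientation: [[0.775, -0.632, 0.003], [-0.632, -0.775, -0.001], [0.003, -0.001, -1.0]]
force: [0.5, -0.2, -0.7]
grip_width: 0.602
finger_force: 0.0
```

run_rows([
  [0, 0, 0, 0, 0, -10],
  [0, 0, 0, 0, 0, -20],
  [0, 0, 0, 0, 0, -30],
  [0, 0, 0, 0, 0, -40],
  [0, 0, 0, 0, 0, -50],
  [0, 0, 0, 0, 0, -60],
  [0, 0, 0, 0, 0, -70],
  [0, 0, 0, 0, 0, -80],
  [0, 0, 0, 0, 0, -90],
  [0, 0, 0, 0, 0, -100],
  [0, 0, 0, 0, 0, -104],
  [0, 0, 0, 0, 0, -104],
], aperture=1.0)

```text
clock: 9.05
position: [0.484, -0.1516, 0.2397]
orientation: [[0.429, 0.903, -0.0], [0.903, -0.429, 0.0], [0.0, -0.0, -1.0]]
force: [-0.1, 0.5, 0.9]
grip_width: 1.003
finger_force: 0.0
```

run_rows([
  [0, 0, 0, 0, 0, 0],
  [0, 0, 0, 0, 0, 0],
])

```text
clock: 9.3
position: [0.4841, -0.1517, 0.2398]
orientation: [[0.429, 0.903, -0.0], [0.903, -0.429, 0.0], [-0.0, -0.0, -1.0]]
force: [-0.4, 0.6, 0.4]
grip_width: 1.001
finger_force: 0.0
```

Run:
```python
from h import *
im,ci=snap('wrist','w3.png'); np.savez('w3.npz',**{k:np.array(v) for k,v in ci.items()})
u,v=proj(ci,[.486,-.1502,.142]).astype(int); print(u,v)
cv2.imwrite('pics/z3.png',cv2.resize(cv2.cvtColor(im,cv2.COLOR_RGB2BGR)[v-70:v+50,u-60:u+60],None,fx=5,fy=5,interpolation=cv2.INTER_CUBIC))
```

```text
254 193
```

View pics/z3.png

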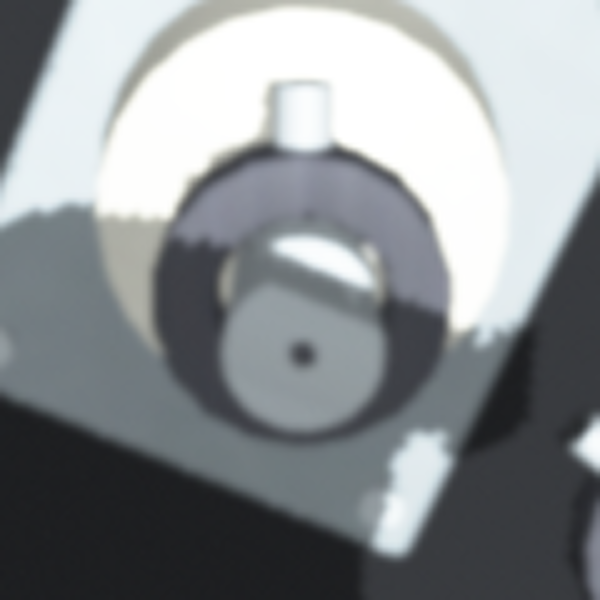

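The flat's edge runs from crop (262,283) to (382,318), and the screw from (302,152) to its tip at (302,85). I'll measure both angles.

Run:
```python
from h import *
ci=dict(np.load('w3.npz'))
f=lambda x,y:(194+x/5-.4,123+y/5-.4)
a=onz(ci,*f(262,283),.142);b=onz(ci,*f(382,318),.142);c=onz(ci,*f(302,354),.142)
print('flat normal',ang(a-b)-90,ang(b-a)-90,np.linalg.norm(a-b),'c',c,'mid',ang((a+b)/2-c))
t=onz(ci,*f(301.5,85),.108);r=onz(ci,*f(302.5,152),.108);print('screw',ang(t-r),ang(t-[.486,-.1502,0]))
s=arm.read_state();R=s['orientation'];print(s['position'],ang(R[:,1]),R.T@(np.array([.486,-.1502,.089])-s['position']))
```

```text
flat normal 47.75246517157285 -132.24753482842718 0.018292951707589915 c [ 0.48586765 -0.15004354  0.142     ] mid 44.87265130662169
screw 65.52373955486111 64.88344959084301
[ 0.4840903  -0.15163726  0.23975845] -25.413249425126015 [0.00211125 0.00111525 0.15075849]
```

The measured flat angle is several degrees away from what the grip implied. I'll fit the edge numerically before going on.

Run:
```python
from h import *
g=cv2.cvtColor(cv2.imread('pics/w3.png'),cv2.COLOR_BGR2GRAY).astype(int)
print('cols',list(range(240,276)))
for v in range(168,205): print(v,*['%3d'%x for x in g[v,238:274]])
```

```text
cols [240, 241, 242, 243, 244, 245, 246, 247, 248, 249, 250, 251, 252, 253, 254, 255, 256, 257, 258, 259, 260, 261, 262, 263, 264, 265, 266, 267, 268, 269, 270, 271, 272, 273, 274, 275]
168 139 137 136 135 134 131 128 121 116 119 122 126 131 135 135 135 135 135 135 136 135 134 129 124 121 124 129 131 133 135 136 136 138 139 140 141
169 138 136 135 133 127 123 119 117 117 122 128 135 142 148 152 154 157 157 154 149 144 141 137 131 126 123 123 124 127 131 135 136 136 138 140 140
170 132 131 130 125 118 113 114 117 121 130 145 162 181 195 202 206 209 208 203 195 181 167 156 146 136 130 124 119 121 128 132 135 135 137 138 139
171 116 117 120 117 109 106 111 117 124 140 169 202 228 238 241 242 243 243 242 239 232 220 203 182 159 142 132 127 135 144 143 136 135 136 138 138
172  92  95 106 110 106 105 109 116 124 141 175 214 237 245 248 249 250 251 251 250 248 246 240 230 206 177 152 144 162 176 166 144 135 135 138 138
173  73  86 104 109 109 107 109 116 122 133 157 188 214 230 239 246 249 251 252 252 252 252 251 248 241 225 192 165 172 192 186 158 135 132 136 138
174  76  99 116 116 110 10
[... 3861 characters left out ...]
 152 151 150 150 150 150 151 151 151 151 152 153 153 152 153 153 153 153 153 153 148 133 107  81  68  65  64
201  67  82 110 134 149 153 154 154 153 153 152 151 151 151 150 150 151 151 151 151 151 152 152 152 153 153 153 152 150 141 120  91  72  66  64  64
202  65  72  89 116 138 150 154 154 154 154 153 153 152 152 151 150 150 150 150 150 151 151 151 152 152 152 152 150 143 126 101  78  68  65  64  64
203  64  66  74  96 123 141 150 153 154 155 154 153 153 153 153 152 152 151 151 150 150 150 150 151 151 151 149 142 127 105  83  70  66  65  65  66
204  63  64  67  78 101 123 141 149 152 154 154 154 153 153 153 153 153 152 151 152 151 151 150 150 149 148 141 125 104  83  70  65  65  65  67  73
```

Run:
```python
from h import *
ci=dict(np.load('w3.npz'))
g=cv2.cvtColor(cv2.imread('pics/w3.png'),cv2.COLOR_BGR2GRAY).astype(float)
P=[]
for u in range(248,267):
    col=g[176:192,u]; k=max(i for i in range(11) if col[i]<135<=col[i+1])
    P.append(onz(ci,u,176+k+(135-col[k])/(col[k+1]-col[k]),.142)[:2])
P=np.array(P,np.float32); vx,vy,x0,y0=cv2.fitLine(P,cv2.DIST_HUBER,0,.01,.01).ravel()
n=np.array([-vy,vx]); c=np.array([.4859,-.1501]); d=np.array([x0,y0])-c
if n@d<0:n=-n
print('flat normal',ang(n),'dist',n@d,'rms',np.std((P-[x0,y0])@n))
```

```text
flat normal 41.296883 dist 0.008148007325829132 rms 5.4881166e-05
```

The fitted flat normal is 41.3° against the guide's 40.65°, so the flat is square to the guide. Now I'll grip the collar.

run_rows([
  [0.0021, 0.0011, 0.03, 0, 0, 0],
  [0.0021, 0.0011, 0.065, 0, 0, 0],
  [0.0021, 0.0011, 0.095, 0, 0, 0],
  [0.0021, 0.0011, 0.12, 0, 0, 0],
  [0.0021, 0.0011, 0.14, 0, 0, 0],
  [0.0021, 0.0011, 0.15, 0, 0, 0],
  [0.0021, 0.0011, 0.1545, 0, 0, 0],
  [0.0021, 0.0011, 0.1545, 0, 0, 0],
  [0.0021, 0.0011, 0.1545, 0, 0, 0],
], aperture=1.0)

```text
clock: 10.48
position: [0.4863, -0.1504, 0.0859]
orientation: [[0.428, 0.904, 0.001], [0.904, -0.428, -0.0], [0.0, 0.001, -1.0]]
force: [-0.3, -0.3, 0.4]
grip_width: 1.0
finger_force: 0.0
```

run_rows([
  [0, 0, 0, 0, 0, 0],
  [0, 0, 0, 0, 0, 0],
  [0, 0, 0, 0, 0, 0],
  [0, 0, 0, 0, 0, 0],
  [0, 0, 0, 0, 0, 0],
  [0, 0, 0, 0, 0, 0],
  [0, 0, 0, 0, 0, 0],
  [0, 0, 0, 0, 0, 0],
], aperture=0.0, grip_force=60)

```text
clock: 11.48
position: [0.4862, -0.1503, 0.0858]
orientation: [[0.428, 0.904, 0.001], [0.904, -0.428, -0.0], [0.0, 0.001, -1.0]]
force: [-1.4, 0.9, 9.0]
grip_width: 0.576
finger_force: 60.6
```

```bash
python3 -c "
from h import *
s=arm.read_state();R=s['orientation'];print(s['grip_width']*85,s['force'],s['wrist_torque'],s['q'][5],ang(R[:,1]))"
```

```text
48.919903759356856 [-1.38421736  0.88160842  8.99377269] [ 0.14508964  0.2624184  -0.0219375 ] 1.4572346073298577 -25.36090480294227
```

run_rows([
  [0, 0, -0.005, 0, 0, 0],
  [0, 0, -0.011, 0, 0, 0],
  [0, 0, -0.017, 0, 0, 0],
  [0, 0, -0.023, 0, 0, 0],
  [0, 0, -0.023, 0, 0, 5],
  [0, 0, -0.023, 0, 0, 12],
  [0, 0, -0.023, 0, 0, 19],
  [0, 0, -0.023, 0, 0, 24.2],
  [0, 0, -0.023, 0, 0, 24.2],
  [0, 0, -0.023, 0, 0, 24.2],
  [0, 0, -0.023, 0, 0, 24.2],
  [0, 0, -0.023, 0, 0, 24.2],
], aperture=0.0, grip_force=60)

```text
clock: 12.98
position: [0.486, -0.1502, 0.1083]
orientation: [[0.761, 0.649, -0.0], [0.649, -0.761, 0.0], [-0.0, -0.0, -1.0]]
force: [1.1, 0.1, -1.1]
grip_width: 0.572
finger_force: 62.2
```

Run:
```python
from h import *
s=arm.read_state();R=s['orientation'];print(s['position'],s['grip_width']*85,s['force'],s['wrist_torque'],ang(R[:,0]))
im,ci=snap('wrist','w4.png'); np.savez('w4.npz',**{k:np.array(v) for k,v in ci.items()})
snap('side','side4.png')
u,v=proj(ci,[.486,-.1502,.142]).astype(int); print(u,v)
cv2.imwrite('pics/z4.png',cv2.resize(cv2.cvtColor(im,cv2.COLOR_RGB2BGR)[v-160:v+40,u-100:u+100],None,fx=3,fy=3,interpolation=cv2.INTER_CUBIC))
```

```text
[ 0.48598414 -0.15023255  0.10828904] 48.64540576060017 [ 1.08753921  0.08616169 -1.06453828] [ 0.02075495  0.02446893 -0.01495474] 40.470726234321354
253 306
```

View pics/z4.png

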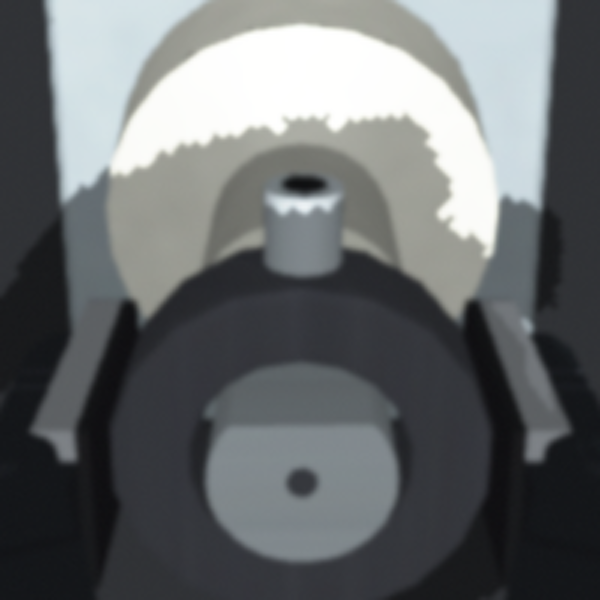

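The zoom shows the screw pointing straight up the image at column 303, with its socket at (303,184). The flat's edge lies square to it at row 426, and the collar's front top rim is at (302,291). I'll check the heights and angles.

Run:
```python
from h import *
ci=dict(np.load('w4.npz')); a=np.radians(40.65); d=np.array([np.cos(a),np.sin(a)]); c=np.array([.486,-.1502])
f=lambda x,y:(153+x/3-.33,146+y/3-.33)
def zat(p,dist):
    e,r=ray(ci,*p); t=(dist-(e[:2]-c)@d)/(r[:2]@d); q=e+t*r; return q, ang(q[:2]-c)
print('socket',zat(f(303,185),.035)); print('rim',zat(f(302,291),.025)); print('root low',zat(f(303,277),.025))
e=[onz(ci,*f(x,y),.142) for x,y in ((220,427),(388,426))]; print('flat n',ang(e[0]-e[1])-90,ang(e[1]-e[0])-90,[(q[:2]-c)@d for q in e])
s=onz(ci,*f(302,482),.142); print('spindle',s)
t=onz(ci,*f(303,185),.131); r=onz(ci,*f(303,277),.131); print('screw',ang(t-r))
im=cv2.imread('pics/side4.png'); si=camera_info('side'); 
u,v=proj(si,[.486,-.1502,.13]).astype(int); print(u,v)
cv2.imwrite('pics/z5.png',cv2.resize(im[v-50:v+50,u-60:u+60],None,fx=6,fy=6,interpolation=cv2.INTER_CUBIC))
```

```text
socket (array([ 0.51262382, -0.12748032,  0.13018677]), np.float64(40.47608616496808))
rim (array([ 0.50492809, -0.1338681 ,  0.13950657]), np.float64(40.7889180013409))
root low (array([ 0.50501391, -0.13396805,  0.13562761]), np.float64(40.48698101518112))
flat n 40.86599141445234 -139.13400858554766 [np.float64(0.008028474713520141), np.float64(0.008105509710875456)]
spindle [ 0.48602926 -0.15002138  0.142     ]
screw 40.552079425605044
237 223
```

View pics/z5.png

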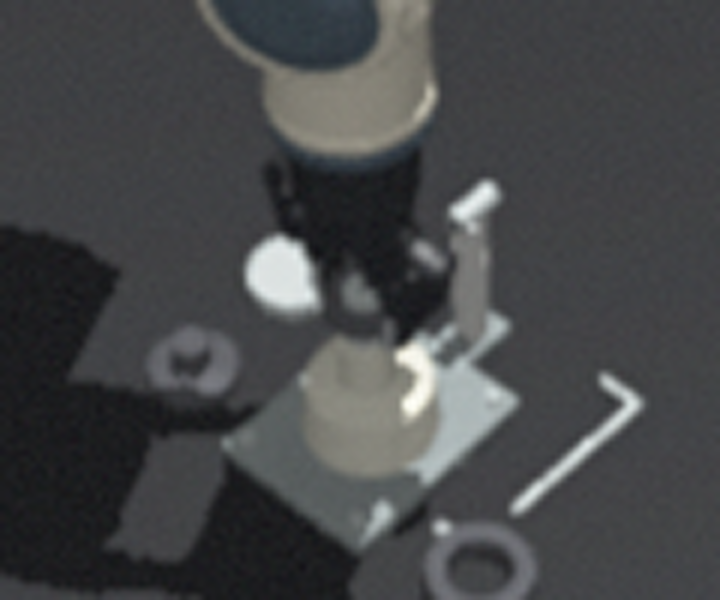

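The side view shows the collar held up off the shoulder, with the other items where they were. Screw, flat and guide agree to within about 0.3°, and the screw is at about z 130–131 mm. I'll let it settle and hand in.

run_rows([
  [0, 0, -0.0004, 0, 0, 0],
  [0, 0, -0.0004, 0, 0, 0],
  [0, 0, -0.0004, 0, 0, 0],
  [0, 0, -0.0004, 0, 0, 0],
  [0, 0, -0.0004, 0, 0, 0],
  [0, 0, -0.0004, 0, 0, 0],
], aperture=0.0, grip_force=60)

```text
clock: 13.82
position: [0.486, -0.1502, 0.1087]
orientation: [[0.761, 0.649, 0.0], [0.649, -0.761, 0.0], [0.0, 0.0, -1.0]]
force: [-0.4, -0.2, -1.7]
grip_width: 0.574
finger_force: 62.2
```

```bash
python3 -c "
from workcell import arm, capture, camera_info
print(arm.close_job())"
```

```text
the job is handed in; nothing more can be done
None
```

The job is handed in at 13.8 s on the robot's clock: the flat faces the guide to within about 0.3°, and the collar is held still by the fingers alone with its set screw pointing at the guide, within about 1 mm of mid-flat height.

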